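# Put the garlic away in the keeper with the flush sliding lid

### The job

Put the loose garlic bulb away: slide the lid of the wooden keeper box all the way open, set the bulb down inside (do not drop it in) and slide the lid fully shut again. The lid is thin, flush and has no handle: it is dragged by fingertips pressed on top, firmly enough not to slip but never hard enough to crack it. Leave the onion, the tomato, the salt shaker and the steel cup where they stand.

Things in the scene. Friction and masses are not known exactly. Their poses are not given: they have to be found in the camera images.
- garlic_box: Ventilated keeper box of pale wood, 190 (x) x 160 (y) x 100 mm high, walls 9 mm, dark air holes in its sides; its rubber feet stick to the worktop, it cannot move. Origin: centre of its footprint, on the worktop; z up; +x is the way the lid opens. The rim of the near wall (-x) and of both side walls is 100 mm up; the far wall (+x) is 83 mm high and the lid runs out over it.
- box_floor (a point): Centre of the box's inner floor, 19 mm above the box's origin, axes as the box. The inner space is 172 (x) x 142 (y) mm and 65 mm or more deep under the lid. With the lid fully open the box is bare from x = -85 to +40 mm.
- lid (a joint): How far the lid is open, m: 0 shut against its stop, 0.125 fully open against the other; grows along the box's +x. Plain smooth panel of redder wood, 180 (x) x 140 (y) x 9 mm, filling the top of the box, centre at box x = 5 mm + this value. No handle or notch. It takes about 7 N along x to move it and it stays where left. Fingertips grip it with a friction coefficient of 0.55 to 0.9.
- lid_plane (a point): Point on the box's axis at rim height (100 mm up, box x = 5 mm), fixed to the box. The lid's top lies 1 to 7 mm below it: this differs each time, is not measured; pressed, it gives under 1 mm. Pressing with under 13 N may slip; about 16 N is right; the lid cracks and the task is lost if the fingers' force on lid or box (pressing and sideways together) passes 25 N.
- garlic: Pale garlic bulb, about 59 mm across and 60 mm tall with its dry stem, 42 g, standing on the worktop. Origin: centre of its underside; z along its stem. It is widest, 59 mm, about 25 mm up.
- garlic_mid (a point): A point in the middle of the garlic bulb, 28 mm above its underside.
- onion: Dark red onion, 78 mm across and 78 mm tall, loose, on the worktop. Leave it alone. Origin: centre of its underside.
- tomato: Red tomato with a green stalk, 63 mm across and tall, loose, on the worktop. Leave it alone. Origin: centre of its underside.
- salt: Salt shaker with a grey top, 44 mm across, 90 mm tall, loose, on the worktop in front of the sink. Leave it alone. Origin: centre of its underside.
- cup: Steel cup, 76 mm across, 100 mm tall, loose, to the left on the worktop. Leave it alone. Origin: centre of its underside.

How it is judged:
On the way, in this order (a step that is already met when the one before it is completed fails the run):
1. the lid is slid open (over 110 mm of its 125 mm) (value of joint lid above 0.11 m), for 0.2 s.
2. the garlic lies inside the open box, let go and at rest (x of garlic_mid in the frame of garlic_box between -0.08 and 0.08 m and y of garlic_mid in the frame of garlic_box between -0.065 and 0.065 m and z of garlic_mid in the frame of garlic_box between 0.02 and 0.075 m and contact force between the fingers and garlic below 0.2 N and linear speed of garlic below 0.03 m/s and value of joint lid above 0.09 m), for 0.2 s.
At the end, for the whole second after the job is handed in: the lid is fully shut (within 4 mm of its stop) and the garlic is at rest inside the box, not held (x of garlic_mid in the frame of garlic_box between -0.08 and 0.08 m and y of garlic_mid in the frame of garlic_box between -0.065 and 0.065 m and z of garlic_mid in the frame of garlic_box between 0.02 and 0.075 m and contact force between the fingers and garlic below 0.2 N and linear speed of garlic below 0.03 m/s and value of joint lid below 0.004 m); the robot touches nothing.
It fails at once if the fingers or the arm press on the lid or box with over 25 N (contact force between any of the fingers, the arm and garlic_box above 25 N).
It fails at once if the garlic is dropped into the box (faster than 0.8 m/s inside it, a fall of over about 30 mm) (linear speed of garlic above 0.8 m/s and x of garlic_mid in the frame of garlic_box between -0.08 and 0.08 m and y of garlic_mid in the frame of garlic_box between -0.065 and 0.065 m and z of garlic_mid in the frame of garlic_box below 0.11 m).
It fails at once if the onion, the tomato, the salt shaker or the steel cup is moved by over 20 mm (distance of any of onion, tomato, salt, cup from where it was at the start of the episode above 0.02 m).
It also fails if it takes over 72 s, if anything falls off the work surface, if the arm or the gripper's body presses on something with over 40 N, if the wrist force passes 120 N, or if a joint passes its speed limit or range.

### The arm

A 6-joint arm with a two-finger parallel gripper is mounted at the origin on a cart in front of the work surface, level with it; the furniture and walls round the work are solid. World frame = base frame: x ahead of the robot, y to its left, z up, the work surface at z = 0. Lengths are in m, angles in rad, forces in N, time in s.
With the tool pointing down it reaches from about 0.35 to 0.775 m from the base axis. Payload 5.5 kg.
Tool frame: the origin (TCP) lies at the very end of the fingers, on their centre line; the grasp point (between the pads) lies 19 mm behind it; z points along the fingers, y is the line along which they close (so a half turn about z gives the same grasp; the last joint's range is limited). The gripper opens to 85 mm and grips with 20 to 120 N. Pads are 22 mm wide; open, the fingers measure 114 mm over their backs; the gripper's body (76 mm by 85 mm) begins 54 mm behind the grasp point. The pads swing forward as they close: fully open they stand 13 mm farther back than shut.
Start: joints at [0.984, 0.313, 0.046, 1.304, 0, 1.431], TCP at [0.248, 0.519, 0.231] pointing down, gripper open.
Joint ranges: [-2.76, 2.76], [-0.86, 1.69], [-1.03, 1.26], [-2.2, 2.34], [-1.47, 1.5], [-3.14, 3.14]. Speed limits (rad/s): [2.57, 2.57, 3.14, 3.14, 3.14, 3.14].

### API

Orientations are given as a unit quaternion [w, x, y, z].
In Python, from workcell import env gives the robot as it stands. The module is installed in compiled form; this text tells all that it offers.
- The arm moves only by the tool jog_arm, never from a script. Its arguments are lists of equal length, an entry for each row: "gripper": the opening, from 0 (shut) to 1 (fully open); "offset": the shift along the world's x, y, z in cm, a list of three; "twist": the turn about the world's z in degrees. In form: {"gripper": [gripper, ...], "offset": [[dx, dy, dz], ...], "twist": [twist, ...]}. A call has exactly 8 rows; each row is the pose to reach, as a shift and turn from the pose commanded when the call began; what a row does not reach only later rows make up. A row lasts 1/8 s, in which the tool goes at most 62.5 mm and 10.7 degrees, less where a joint would pass 70% of its speed; a pose out of reach is approached as far as the arm can. A call with a gripper value outside its range is refused whole. The fingers move at their own pace and stop on an object; "squeeze" is the grip in N (left out, the last holds). Time passes only in rows, so rows that repeat a pose let the fingers close, or fill a call up. It gives the time, the measured TCP pose, the force, the opening and the grip force at its end, in the units of the state.
- env.get_state(): the state, without advancing time (a new reading comes with each control period).
- env.read_camera(name): name is "scene" or "side" or "wrist"; returns a dict with "image" (400x640x3 uint8, red, green, blue), "z_map" (400x640 float32, m along the optical axis (not along the pixel's ray), 0 where there is no reading), "fovy" (degrees; the focal length in pixels is half the picture's height over the tangent of half this angle, whatever the lens; pixels are square), "cx", "cy" (the principal point, pixels), "cam_to_world" (4x4, takes a point from camera to world coordinates). Camera axes: x right, y up, looking along -z (the intrinsics and any distortion apply to the point x, -y, -z); pixel columns grow to the right and rows downward; lengths in m; the calibration is good to about 2 mm. A picture is of the moment at which its call begins.
- env.hand_in(): hands the job in; it is judged then, once.
The state is a dict: "clock": time; "joint_pos": joint angles; "qvel": joint speeds; "tau": joint torques, N m; "tcp_pos": TCP position; "orientation": TCP orientation; "wrist_force": force on the tool from outside, world axes, zero at the start; "ft_torque": the same for the moment, N m; "finger_gap": finger opening in m; "grip_force": force on a finger pad.
Only numpy, scipy, OpenCV 4.12 (cv2) and the standard library are available. Lean on these libraries where they do the work, as an engineer would, in place of code of your own. Each camera call takes 0.05 s, during which the arm holds its last target. There are 200 camera calls.

## Working session

There is one attempt and no reset: what is moved stays moved. The work goes in short steps, Python scripts to look and compute and a tool call to move; the robot and the scene stay as the last step left them, time stands still between calls to the robot, and variables do not carry over. Pictures are saved under pics/ and viewed, at most 10 in all, crops included, and the job is handed in when it is done.

Besides the shell and the picture viewer there is one more tool, called after "Emit:" as name(argument=value, ...) on one line, values as JSON. jog_arm: Moves the arm, as the interface text tells. Its arguments: {"type":"object","properties":{"gripper":{"type":"array"},"offset":{"type":"array"},"twist":{"type":"array"},"squeeze":{"type":"number"}},"required":["gripper","offset","twist"]}

```bash
mkdir -p pics; cat > h.py <<'E'
import numpy as np, cv2
from workcell import env
def cam(n):
    c=env.read_camera(n); return c
def cloud(c):
    im=c["image"];h,w=im.shape[:2];f=h/2/np.tan(np.radians(c["fovy"])/2)
    v,u=np.mgrid[:h,:w];z=c["z_map"]
    p=np.stack([(u-c["cx"])/f*z,-(v-c["cy"])/f*z,-z,np.ones_like(z)],-1)
    P=(p@np.asarray(c["cam_to_world"]).T)[...,:3]; P[z==0]=np.nan
    return P
def save(c,n): cv2.imwrite("pics/"+n,c["image"][...,::-1])
E
python3 - <<'E'
from h import *
s=env.get_state(); print(s)
for n in ("scene","side"):
    c=cam(n); save(c,n+"1.png"); np.savez(n+"1.npz",im=c["image"],P=cloud(c)); print(n,[k for k in c],c["fovy"],np.round(c["cam_to_world"],3).tolist())
E
```

```text
{'clock': 0.0, 'joint_pos': array([ 9.84385373e-01,  3.14000636e-01,  4.49860770e-02,  1.30357949e+00,
       -2.73827682e-05,  1.43118187e+00]), 'qvel': array([ 0.00025116,  0.00051303, -0.00017264,  0.00105449,  0.00017105,
       -0.00074194]), 'tau': array([ 5.50561654e-04, -4.80628288e+01,  2.98531920e+01,  1.92717748e-02,
       -2.47451653e-04,  9.81471885e-06]), 'tcp_pos': array([0.24818967, 0.51812396, 0.23041162]), 'orientation': array([-3.06379280e-04,  2.21544598e-01,  9.75149826e-01, -8.45144735e-04]), 'wrist_force': array([-0.21315749,  0.08117832,  0.1201968 ]), 'ft_torque': array([0.05578848, 0.0116742 , 0.01483084]), 'grip_force': 0.0, 'finger_gap': 0.08512170120168672}
scene ['image', 'z_map', 'fovy', 'cx', 'cy', 'cam_to_world'] 45.27565396141769 [[-0.673, 0.573, -0.467, -0.223], [-0.739, -0.52, 0.427, 0.738], [0.002, 0.633, 0.774, 1.295], [0.0, 0.0, 0.0, 1.0]]
side ['image', 'z_map', 'fovy', 'cx', 'cy', 'cam_to_world'] 42.36263161758231 [[-0.968, 0.179, -0.175, 0.233], [-0.25, -0.631, 0.735, 1.186], [0.02, 0.755, 0.655, 1.097], [0.0, 0.0, 0.0, 1.0]]
```

View pics/scene1.png

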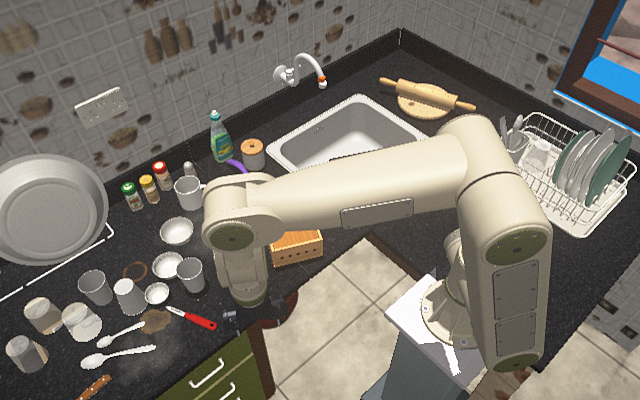

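View pics/side1.png

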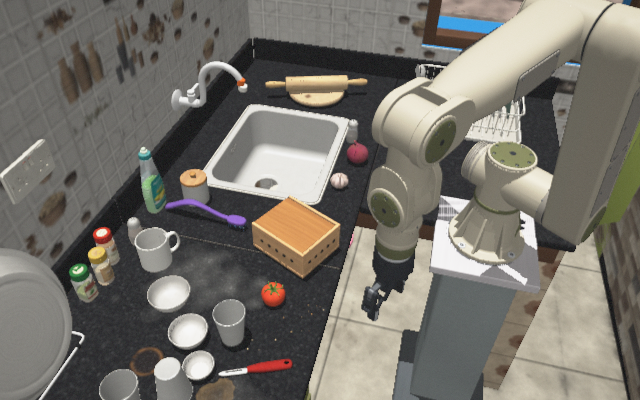

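Side view: box near (296,235), garlic (340,181), onion (357,153), salt (352,130), tomato (273,294), cup (230,323). Now I'll measure them.

```bash
cat > m.py <<'E'
import numpy as np, cv2
d=np.load("side1.npz");P=d["P"];im=d["im"]
for n,(u,v,r) in dict(garlic=(340,181,14),onion=(357,153,14),salt=(352,130,16),tomato=(273,294,16),cup=(230,323,26)).items():
    q=P[v-r:v+r,u-r:u+r].reshape(-1,3); q=q[(q[:,2]>.012)&(q[:,2]<.12)]
    A=np.c_[2*q,np.ones(len(q))]; s=np.linalg.lstsq(A,(q**2).sum(1),rcond=None)[0]
    print(n,len(q),np.nanmin(q,0).round(3),np.nanmax(q,0).round(3),"sphere c",s[:3].round(3),"r",np.sqrt(s[3]+s[:3]@s[:3]).round(3))
q=P[190:285,240:350].reshape(-1,3);col=im[190:285,240:350].reshape(-1,3)
m=(q[:,2]>.085)&(q[:,2]<.115);t=q[m]
print("box top",len(t),np.histogram(t[:,2],bins=np.arange(.085,.112,.002)))
rect=cv2.minAreaRect(t[:,:2].astype(np.float32));print(rect,cv2.boxPoints(rect).round(3).tolist())
crop=im[185:285,240:350];cv2.imwrite("pics/box.png",cv2.resize(crop[...,::-1],None,fx=6,fy=6,interpolation=cv2.INTER_CUBIC)[:600,:660])
E
python3 m.py
```

```text
garlic 213 [ 0.449 -0.128  0.012] [ 0.507 -0.079  0.06 ] sphere c [ 0.476 -0.107  0.027] r 0.023
onion 352 [ 0.41  -0.367  0.012] [ 0.503 -0.223  0.077] sphere c [ 0.452 -0.293  0.008] r 0.065
salt 251 [ 0.431 -0.505  0.012] [ 0.549 -0.258  0.093] sphere c [ 0.481 -0.33   0.056] r 0.051
tomato 454 [0.508 0.367 0.014] [0.568 0.427 0.065] sphere c [0.537 0.395 0.026] r 0.028
cup 1185 [0.562 0.487 0.012] [0.673 0.565 0.104] sphere c [0.608 0.529 0.061] r 0.044
box top 3033 (array([ 38,  55,  73, 279, 669, 844, 610, 289, 139,  30,   7,   0,   0]), array([0.085, 0.087, 0.089, 0.091, 0.093, 0.095, 0.097, 0.099, 0.101,
       0.103, 0.105, 0.107, 0.109, 0.111]))
((0.533724308013916, 0.199655681848526), (0.1653747707605362, 0.19700314104557037), 65.03009033203125) [[0.4099999964237213, 0.16599999368190765], [0.5879999995231628, 0.08299999684095383], [0.6579999923706055, 0.2329999953508377], [0.4790000021457672, 0.3160000145435333]]
```

View pics/box.png

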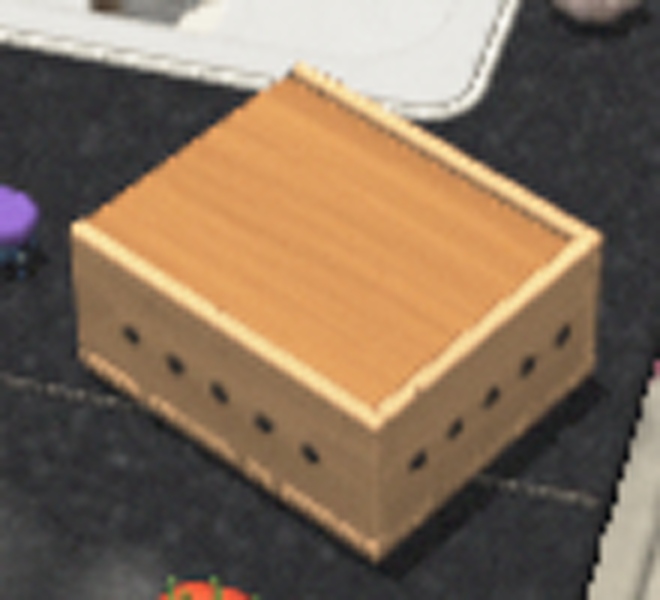

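The box opens toward the image's upper left, so box +x has a yaw of about −25°, away from the robot. I'll refine this with the rim corners at z = 0.1, at roughly (340,224), (303,256), (252,222) and (290,196).

```bash
cat > m2.py <<'E'
from h import *
c=cam("side");T=np.asarray(c["cam_to_world"]);f=200/np.tan(np.radians(c["fovy"])/2)
def ray(u,v,z):
    d=T[:3,:3]@np.array([(u-c["cx"])/f,-(v-c["cy"])/f,-1]);o=T[:3,3];return o+d*(z-o[2])/d[2]
C=np.array([ray(240+a/6-.5+.08,185+b/6-.5+.08,.1)[:2] for a,b in [(600,237),(378,427),(72,225),(298,65)]])
print(C.round(4),[np.linalg.norm(C[i]-C[(i+1)%4]).round(4) for i in range(4)],C.mean(0).round(4))
print("yaw",np.degrees(np.arctan2(*((C[2]-C[1])+(C[3]-C[0]))[::-1])))
P=cloud(c);q=P[190:285,240:350].reshape(-1,3);q=q[(q[:,2]>.08)&(q[:,2]<.115)]
ctr=C.mean(0);x=(C[2]-C[1])+(C[3]-C[0]);x/=np.linalg.norm(x);y=np.array([-x[1],x[0]])
l=np.c_[(q[:,:2]-ctr)@x,(q[:,:2]-ctr)@y]
m=(abs(l[:,0])<.075)&(abs(l[:,1])<.06);print("lid z",np.median(q[m,2]));
m=(abs(l[:,1])>.072);print("rim z",np.median(q[m,2]));print(np.percentile(l,[0,1,50,99,100],axis=0).round(3))
print("table z",np.median(P[330:340,300:310,2]), np.median(P[200:230,330:345,2]))
# garlic silhouette
print(P[168:196:2,328:354:3,2].round(3))
E
python3 m2.py
```

```text
[[0.4145 0.1692]
 [0.4812 0.3105]
 [0.6516 0.2274]
 [0.5841 0.091 ]] [np.float64(0.1562), np.float64(0.1895), np.float64(0.1522), np.float64(0.1867)] [0.5329 0.1995]
yaw -25.372962517977502
lid z 0.09563410071450906
rim z 0.09728712597702438
[[-0.096 -0.083]
 [-0.094 -0.078]
 [-0.007  0.007]
 [ 0.095  0.08 ]
 [ 0.1    0.083]]
table z 0.0006015261538920846 nan
[[ 0.006  0.003  0.002 -0.001 -0.003 -0.    -0.002 -0.001  0.004]
 [ 0.008  0.002 -0.003  0.001  0.001 -0.001  0.004 -0.002 -0.001]
 [ 0.004 -0.002  0.001  0.     0.001  0.    -0.004  0.002 -0.003]
 [ 0.005 -0.002  0.04   0.045  0.059  0.044  0.003 -0.001 -0.001]
 [ 0.005  0.005  0.041  0.044  0.059  0.043  0.033  0.002 -0.005]
 [ 0.004  0.031  0.037  0.037  0.043  0.039  0.037  0.    -0.006]
 [ 0.003  0.03   0.033  0.038  0.038  0.04   0.036    nan  0.   ]
 [-0.002  0.029  0.03   0.031  0.034  0.03   0.027  0.003  0.002]
 [ 0.004 -0.004  0.021  0.027  0.029  0.028  0.017 -0.002  0.002]
 [ 0.002  0.002  0.016  0.023  0.023  0.014 -0.003  0.004 -0.005]
 [-0.001 -0.003  0.002  0.002 -0.005 -0.001 -0.    -0.001  0.002]
 [-0.002  0.    -0.002 -0.003 -0.002  0.003 -0.001 -0.001  0.002]
 [ 0.003  0.001 -0.001 -0.003 -0.001 -0.    -0.005  0.001 -0.005]
 [ 0.001 -0.006 -0.001  0.002 -0.001 -0.     0.002 -0.002  0.001]]
```

Emit:
jog_arm(gripper=[0,0,0,0,0,0,0,0], offset=[[3.5,-4,0],[7,-8,0],[10.5,-12,0],[14,-17,0],[18,-21,0],[21,-25.5,0],[24.5,-29.5,-2],[24.5,-29.5,-5]], twist=[0,0,0,0,0,0,0,0])

```text
clock: 1.15
tcp_pos: [0.4967, 0.2208, 0.1812]
orientation: [0.001, 0.224, 0.975, 0.0]
wrist_force: [-0.2, 0.8, -0.3]
finger_gap: -0.0002
grip_force: 0.0
```

Emit:
jog_arm(gripper=[0,0,0,0,0,0,0,0], offset=[[0,0,-3],[0,0,-6],[0,0,-7.2],[0,0,-7.6],[0,0,-7.9],[0,0,-8.0],[0,0,-8.1],[0,0,-8.1]], twist=[0,0,0,0,0,0,0,0])

```text
clock: 2.15
tcp_pos: [0.4936, 0.2237, 0.1007]
orientation: [0.0, 0.222, 0.975, 0.0]
wrist_force: [-0.2, -0.5, -0.4]
finger_gap: -0.0001
grip_force: 0.0
```

Emit:
jog_arm(gripper=[0,0,0,0,0,0,0,0], offset=[[0,0,-0.05],[0,0,-0.1],[0,0,-0.15],[0,0,-0.2],[0,0,-0.25],[0,0,-0.25],[0,0,-0.25],[0,0,-0.25]], twist=[0,0,0,0,0,0,0,0])

```text
clock: 3.15
tcp_pos: [0.4935, 0.2236, 0.0978]
orientation: [0.0, 0.222, 0.975, 0.0]
wrist_force: [0.0, 0.5, 0.3]
finger_gap: -0.0
grip_force: 0.0
```

Emit:
jog_arm(gripper=[0,0,0,0,0,0,0,0], offset=[[0,0,-0.05],[0,0,-0.1],[0,0,-0.15],[0,0,-0.2],[0,0,-0.2],[0,0,-0.2],[0,0,-0.2],[0,0,-0.2]], twist=[0,0,0,0,0,0,0,0])

```text
clock: 4.15
tcp_pos: [0.4935, 0.2236, 0.0959]
orientation: [0.0, 0.222, 0.975, 0.0]
wrist_force: [-0.9, -1.0, -0.1]
finger_gap: -0.0004
grip_force: 0.0
```

Emit:
jog_arm(gripper=[0,0,0,0,0,0,0,0], offset=[[0,0,-0.05],[0,0,-0.1],[0,0,-0.15],[0,0,-0.15],[0,0,-0.15],[0,0,-0.15],[0,0,-0.15],[0,0,-0.15]], twist=[0,0,0,0,0,0,0,0])

```text
clock: 5.15
tcp_pos: [0.4935, 0.2236, 0.0949]
orientation: [0.0, 0.222, 0.975, 0.0]
wrist_force: [-1.7, 1.1, 4.6]
finger_gap: -0.0003
grip_force: 2.6
```

Emit:
jog_arm(gripper=[0,0,0,0,0,0,0,0], offset=[[0,0,-0.02],[0,0,-0.04],[0,0,-0.06],[0,0,-0.08],[0,0,-0.08],[0,0,-0.08],[0,0,-0.08],[0,0,-0.08]], twist=[0,0,0,0,0,0,0,0])

```text
clock: 6.15
tcp_pos: [0.4935, 0.2237, 0.0946]
orientation: [0.0, 0.221, 0.975, 0.0]
wrist_force: [-2.5, -0.8, 8.9]
finger_gap: 0.0001
grip_force: 4.4
```

Emit:
jog_arm(gripper=[0,0,0,0,0,0,0,0], offset=[[0,0,-0.04],[0,0,-0.08],[0,0,-0.12],[0,0,-0.12],[0,0,-0.12],[0,0,-0.12],[0,0,-0.12],[0,0,-0.12]], twist=[0,0,0,0,0,0,0,0])

```text
clock: 7.15
tcp_pos: [0.4936, 0.2237, 0.0942]
orientation: [0.001, 0.221, 0.975, 0.0]
wrist_force: [-4.8, -1.4, 14.2]
finger_gap: 0.0002
grip_force: 7.0
```

Emit:
jog_arm(gripper=[0,0,0,0,0,0,0,0], offset=[[0.1,-0.05,-0.03],[0.3,-0.14,-0.03],[0.6,-0.28,-0.03],[0.9,-0.42,-0.03],[1.2,-0.56,-0.03],[1.5,-0.7,-0.03],[1.8,-0.84,-0.03],[1.8,-0.84,-0.03]], twist=[0,0,0,0,0,0,0,0])

```text
clock: 8.15
tcp_pos: [0.511, 0.2154, 0.0941]
orientation: [0.0, 0.221, 0.975, 0.0]
wrist_force: [-6.7, -0.7, 16.4]
finger_gap: -0.0002
grip_force: 8.3
```

```bash
cat > lid.py <<'E'
from h import *
import sys
c=cam("side");save(c,sys.argv[1]);P=cloud(c).reshape(-1,3);col=c["image"].reshape(-1,3)
ctr=np.array([.533,.1995]);a=np.radians(-25.2);x=np.array([np.cos(a),np.sin(a)]);y=np.array([-x[1],x[0]])
l=np.c_[(P[:,:2]-ctr)@x,(P[:,:2]-ctr)@y,P[:,2]]
m=(abs(l[:,1])<.05)&(abs(l[:,2]-.093)<.01)&(l[:,0]>-.1)&(l[:,0]<.25)
h=np.histogram(l[m,0],bins=np.arange(-.1,.25,.01));print(*zip(h[1].round(2),h[0]))
print("far edge ~",np.percentile(l[m&(abs(l[:,1])>.015)][:,0],99.5).round(3))
s=env.get_state();print("tcp local",((s["tcp_pos"][:2]-ctr)@x).round(4),((s["tcp_pos"][:2]-ctr)@y).round(4),s["wrist_force"].round(1))
E
python3 lid.py lid1.png
```

```text
(np.float64(-0.1), np.int64(137)) (np.float64(-0.09), np.int64(42)) (np.float64(-0.08), np.int64(0)) (np.float64(-0.07), np.int64(69)) (np.float64(-0.06), np.int64(95)) (np.float64(-0.05), np.int64(93)) (np.float64(-0.04), np.int64(93)) (np.float64(-0.03), np.int64(61)) (np.float64(-0.02), np.int64(54)) (np.float64(-0.01), np.int64(48)) (np.float64(-0.0), np.int64(46)) (np.float64(0.01), np.int64(48)) (np.float64(0.02), np.int64(47)) (np.float64(0.03), np.int64(43)) (np.float64(0.04), np.int64(40)) (np.float64(0.05), np.int64(68)) (np.float64(0.06), np.int64(74)) (np.float64(0.07), np.int64(86)) (np.float64(0.08), np.int64(87)) (np.float64(0.09), np.int64(86)) (np.float64(0.1), np.int64(79)) (np.float64(0.11), np.int64(49)) (np.float64(0.12), np.int64(1)) (np.float64(0.13), np.int64(0)) (np.float64(0.14), np.int64(0)) (np.float64(0.15), np.int64(0)) (np.float64(0.16), np.int64(0)) (np.float64(0.17), np.int64(0)) (np.float64(0.18), np.int64(0)) (np.float64(0.19), np.int64(0)) (np.float64(0.2), np.int64(0)) (np.float64(0.21), np.int64(0)) (np.float64(0.22), np.int64(0)) (np.float64(0.23), np.int64(0))
far edge ~ 0.116
tcp local -0.0267 0.005 [-7.  -1.1 16.8]
```

The lid follows the fingers: its far edge has moved about 20 mm. I'll keep dragging.

Emit:
jog_arm(gripper=[0,0,0,0,0,0,0,0], offset=[[0.4,-0.19,0],[0.9,-0.42,0],[1.4,-0.66,0],[1.9,-0.89,0],[2.4,-1.13,0],[2.9,-1.36,0],[3.2,-1.5,0],[3.2,-1.5,0]], twist=[0,0,0,0,0,0,0,0])

```text
clock: 9.2
tcp_pos: [0.5429, 0.2001, 0.0942]
orientation: [0.0, 0.222, 0.975, 0.0]
wrist_force: [-7.2, -0.5, 16.4]
finger_gap: -0.0001
grip_force: 8.2
```

Emit:
jog_arm(gripper=[0,0,0,0,0,0,0,0], offset=[[0.4,-0.19,0],[1.0,-0.47,0],[1.6,-0.75,0],[2.2,-1.03,0],[2.8,-1.32,0],[3.4,-1.6,0],[3.7,-1.74,0],[3.7,-1.74,0]], twist=[0,0,0,0,0,0,0,0])

```text
clock: 10.2
tcp_pos: [0.5798, 0.1825, 0.0941]
orientation: [-0.0, 0.222, 0.975, -0.0]
wrist_force: [-7.1, -1.7, 15.3]
finger_gap: 0.0
grip_force: 7.6
```

```bash
python3 lid.py lid2.png | tail -2
```

```text
far edge ~ 0.191
tcp local 0.0496 0.0045 [-6.2 -1.8 14.3]
```

Emit:
jog_arm(gripper=[0,0,0,0,0,0,0,0], offset=[[0.3,-0.14,-0.02],[0.7,-0.33,-0.03],[1.1,-0.52,-0.03],[1.5,-0.7,-0.03],[1.9,-0.89,-0.03],[2.2,-1.03,-0.03],[2.4,-1.13,-0.03],[2.4,-1.13,-0.03]], twist=[0,0,0,0,0,0,0,0])

```text
clock: 11.25
tcp_pos: [0.6035, 0.1712, 0.0938]
orientation: [-0.0, 0.222, 0.975, -0.0]
wrist_force: [-7.1, -1.8, 15.9]
finger_gap: 0.0002
grip_force: 7.7
```

```bash
python3 lid.py lid3.png | tail -2
```

```text
far edge ~ 0.218
tcp local 0.0759 0.0045 [-7.9 -2.  15.7]
```

Emit:
jog_arm(gripper=[0,0,0,0.5,1,1,1,1], offset=[[0,0,1],[0,0,6],[0,0,12],[-2.5,-5.5,13],[-5,-11,13],[-7.5,-16.5,13],[-10,-22,13],[-12.6,-27.5,13]], twist=[0,0,0,0,0,0,0,0])

```text
clock: 12.3
tcp_pos: [0.4778, -0.1051, 0.2218]
orientation: [0.0, 0.221, 0.975, -0.0]
wrist_force: [0.8, -0.7, -0.4]
finger_gap: 0.0854
grip_force: 0.0
```

```bash
cat > g.py <<'E'
from h import *
print(env.get_state()["tcp_pos"].round(4))
for n in ("wrist","side","scene"):
    c=cam(n);save(c,n+"_g.png");P=cloud(c)
    q=P.reshape(-1,3);m=(abs(q[:,0]-.477)<.05)&(abs(q[:,1]+.105)<.05)&(q[:,2]>.010)&(q[:,2]<.066)
    t=q[m]
    if len(t)<30: print(n,len(t));continue
    lo,hi=np.percentile(t,[1,99],axis=0)
    top=t[t[:,2]>.046]
    eq=t[(t[:,2]>.015)&(t[:,2]<.035)]
    print(n,len(t),lo.round(3),hi.round(3),"mid",((lo+hi)/2).round(4),"stem",np.median(top,0).round(4) if len(top) else None)
E
python3 g.py
```

```text
[ 0.4778 -0.1051  0.2218]
wrist 2244 [ 0.448 -0.137  0.023] [ 0.502 -0.085  0.057] mid [ 0.475  -0.1109  0.0399] stem [ 0.4741 -0.1076  0.0506]
side 211 [ 0.449 -0.127  0.011] [ 0.506 -0.081  0.057] mid [ 0.4778 -0.1041  0.034 ] stem [ 0.4751 -0.1039  0.0498]
scene 193 [ 0.446 -0.132  0.014] [ 0.499 -0.083  0.057] mid [ 0.4728 -0.1076  0.0354] stem [ 0.4724 -0.107   0.0494]
```

Emit:
jog_arm(gripper=[1,1,1,1,1,1,1,1], offset=[[-0.3,-0.4,-4],[-0.3,-0.4,-8],[-0.3,-0.4,-12],[-0.3,-0.4,-15.5],[-0.3,-0.4,-18.5],[-0.3,-0.4,-20.5],[-0.3,-0.4,-21.4],[-0.3,-0.4,-21.4]], twist=[0,0,0,0,0,0,0,0], squeeze=25)

```text
clock: 13.45
tcp_pos: [0.4756, -0.1068, 0.0074]
orientation: [-0.0, 0.221, 0.975, 0.0]
wrist_force: [0.2, -0.1, -0.2]
finger_gap: 0.0852
grip_force: 0.0
```

Emit:
jog_arm(gripper=[0.7,0.6,0.5,0.5,0.4,0.4,0.4,0.4], offset=[[0,0,0],[0,0,0],[0,0,0],[0,0,0],[0,0,0],[0,0,0],[0,0,0],[0,0,0]], twist=[0,0,0,0,0,0,0,0], squeeze=25)

```text
clock: 14.45
tcp_pos: [0.4763, -0.1079, 0.009]
orientation: [0.001, 0.222, 0.975, -0.0]
wrist_force: [-1.7, -0.0, 5.4]
finger_gap: 0.0526
grip_force: 25.1
```

Gap is 52.6 mm with an upward force, so the pads sit above the widest part. I'll regrip lower.

Emit:
jog_arm(gripper=[0.85,0.85,0.85,0.85,0.6,0.5,0.4,0.4], offset=[[0,0,0],[0,0,0],[0,0,-0.3],[0,0,-0.45],[0,0,-0.45],[0,0,-0.45],[0,0,-0.45],[0,0,-0.45]], twist=[0,0,0,0,0,0,0,0], squeeze=25)

```text
clock: 15.45
tcp_pos: [0.4754, -0.1076, 0.0033]
orientation: [-0.0, 0.222, 0.975, -0.0]
wrist_force: [-2.0, -0.1, 3.7]
finger_gap: 0.0525
grip_force: 25.9
```

```bash
python3 - <<'E'
from h import *
c=cam("side");s=env.get_state();print(s["tcp_pos"],s["wrist_force"],s["finger_gap"],s["grip_force"])
a=c["image"][120:220,290:400];b=cam("wrist")["image"]
cv2.imwrite("pics/grip.png",np.hstack([cv2.resize(a,(440,400)),cv2.resize(b,(360,225)).repeat(1,0) if 0 else cv2.copyMakeBorder(cv2.resize(b,(360,225)),0,175,0,0,0)])[...,::-1])
E
```

```text
[ 0.47537075 -0.10756568  0.00331317] [-1.58233332 -1.62669669  3.52830161] 0.05272158724394737 25.943512404046487
```

View pics/grip.png

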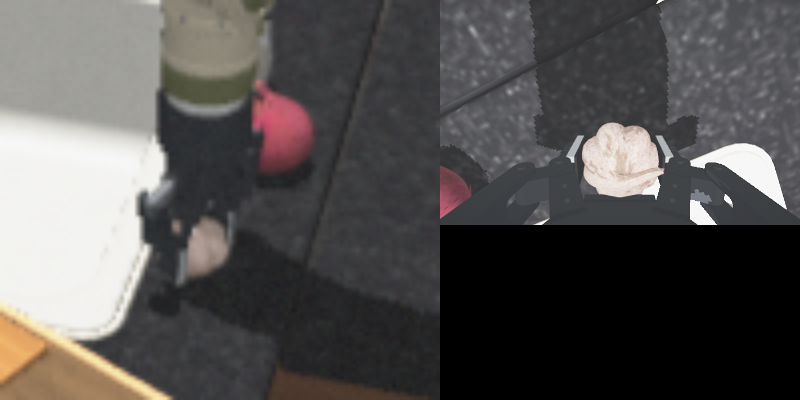

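The bulb sits well between both pads, in the wrist view at (621,160) with the pads at (575,150) and (668,150). Lifting it now.

Emit:
jog_arm(gripper=[0.4,0.4,0.4,0.4,0.4,0.4,0.4,0.4], offset=[[0,0,0.5],[0,0,2],[0,0,5],[0,0,9],[0,0,13],[0,0,16],[0,2,17],[0,5,17]], twist=[0,0,0,0,0,0,0,0])

```text
clock: 16.55
tcp_pos: [0.4767, -0.0578, 0.1756]
orientation: [0.002, 0.222, 0.975, -0.0]
wrist_force: [-0.6, -0.2, -0.8]
finger_gap: 0.0523
grip_force: 25.9
```

Emit:
jog_arm(gripper=[0.4,0.4,0.4,0.4,0.4,0.4,0.4,0.4], offset=[[0.4,4,0],[1,9,0],[1.7,14,0],[2.4,19,0],[3,23.5,0],[3.5,26.2,0],[3.6,26.8,0],[3.6,26.8,0]], twist=[0,0,0,0,0,0,0,0])

```text
clock: 17.55
tcp_pos: [0.5114, 0.2104, 0.1736]
orientation: [0.0, 0.221, 0.975, -0.0]
wrist_force: [0.4, -0.7, -0.7]
finger_gap: 0.0525
grip_force: 25.9
```

```bash
python3 lid.py lid4.png | tail -2; python3 - <<'E'
from h import *
c=cam("wrist");save(c,"wrist_box.png");s=env.get_state();print(s["tcp_pos"],s["finger_gap"],s["grip_force"])
E
```

```text
far edge ~ 0.219
tcp local -0.024 0.0002 [0.2 0.1 0.3]
[0.5113333  0.20959435 0.17349672] 0.0524190865802545 25.893741823383607
```

View pics/wrist_box.png

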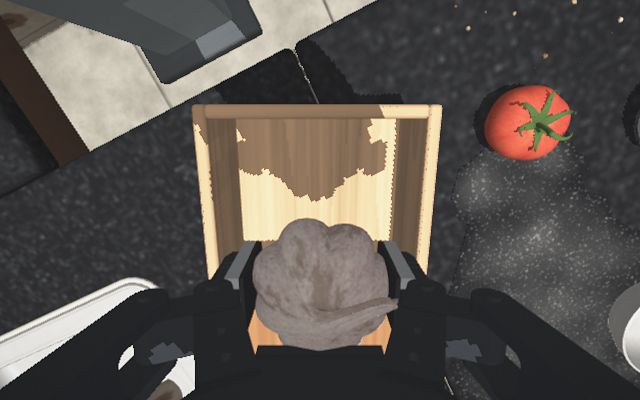

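View pics/lid4.png

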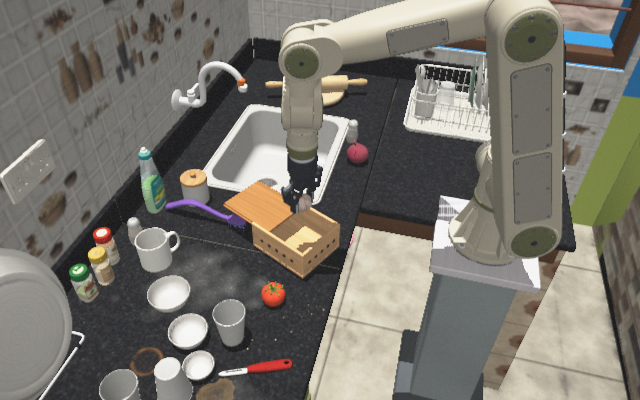

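The grasp is centred between the box walls (rim centre about x=317 px, gripper 320). The lid is fully open and the tomato is clear. Lowering.

Emit:
jog_arm(gripper=[0.4,0.4,0.4,0.4,0.4,0.4,0.4,0.4], offset=[[0,0,-2],[0,0,-4.5],[0,0,-7],[0,0,-9],[0,0,-11],[0,0,-12.5],[0,0,-13.7],[0,0,-14]], twist=[0,0,0,0,0,0,0,0])

```text
clock: 18.65
tcp_pos: [0.5111, 0.2101, 0.0326]
orientation: [-0.0, 0.222, 0.975, -0.0]
wrist_force: [0.1, 0.1, 0.0]
finger_gap: 0.0526
grip_force: 25.9
```

Emit:
jog_arm(gripper=[0.4,0.4,0.4,0.4,0.4,0.4,0.4,0.4], offset=[[0,0,-0.2],[0,0,-0.4],[0,0,-0.6],[0,0,-0.8],[0,0,-0.9],[0,0,-0.9],[0,0,-0.9],[0,0,-0.9]], twist=[0,0,0,0,0,0,0,0])

```text
clock: 19.65
tcp_pos: [0.5115, 0.2105, 0.0243]
orientation: [0.0, 0.222, 0.975, 0.0]
wrist_force: [-0.6, 0.2, -0.9]
finger_gap: 0.0525
grip_force: 25.9
```

Emit:
jog_arm(gripper=[0.65,0.7,0.75,0.8,0.8,0.8,0.8,0.8], offset=[[0,0,0],[0,0,0],[0,0,0],[0,0,0],[0,0,0],[0,0,0],[0,0,0],[0,0,0]], twist=[0,0,0,0,0,0,0,0])

```text
clock: 20.65
tcp_pos: [0.5115, 0.2105, 0.0242]
orientation: [0.0, 0.222, 0.975, 0.0]
wrist_force: [0.4, -0.6, 0.3]
finger_gap: 0.0681
grip_force: 0.0
```

Emit:
jog_arm(gripper=[0.8,0.8,0.8,0.8,0.8,0.8,0.8,0.8], offset=[[0,0,0.5],[0,0,1.5],[0,0,3],[0,0,5],[0,0,8],[0,0,11],[0,0,13],[0,0,14]], twist=[0,0,0,0,0,0,0,0])

```text
clock: 21.65
tcp_pos: [0.5123, 0.2107, 0.1667]
orientation: [0.002, 0.222, 0.975, 0.001]
wrist_force: [0.1, -0.0, -0.5]
finger_gap: 0.0686
grip_force: 0.0
```

```bash
python3 - <<'E'
from h import *
ctr=np.array([.533,.1995]);a=np.radians(-25.2);x=np.array([np.cos(a),np.sin(a)]);y=np.array([-x[1],x[0]])
for n in ("wrist","side"):
    c=cam(n);save(c,n+"_in.png");P=cloud(c).reshape(-1,3);l=np.c_[(P[:,:2]-ctr)@x,(P[:,:2]-ctr)@y,P[:,2]]
    t=l[(abs(l[:,0]+.022)<.05)&(abs(l[:,1])<.055)&(l[:,2]>.035)&(l[:,2]<.13)]
    print(n,len(t),np.percentile(t,[1,50,99],axis=0).round(3).tolist() if len(t) else "")
E
```

```text
wrist 3539 [[-0.048, -0.023, 0.041], [-0.027, 0.002, 0.058], [0.003, 0.029, 0.077]]
side 286 [[-0.049, -0.019, 0.039], [-0.029, 0.013, 0.056], [0.005, 0.031, 0.077]]
```

View pics/wrist_in.png

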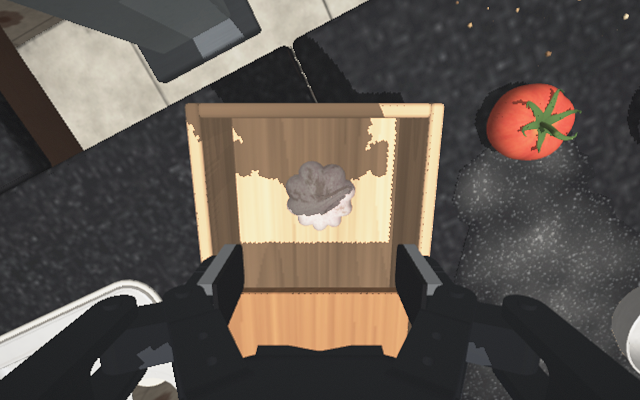

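The bulb stands in the box at local (−0.023, 0.003), top at 0.077, which is below the lid's underside. Now moving onto the lid to close it.

Emit:
jog_arm(gripper=[0.4,0,0,0,0,0,0,0], offset=[[3,-1.3,0],[7,-3,0],[10,-4.3,0],[10,-4.3,-2.5],[10,-4.3,-4.5],[10,-4.3,-5.8],[10,-4.3,-6.4],[10,-4.3,-6.5]], twist=[0,0,0,0,0,0,0,0])

```text
clock: 22.75
tcp_pos: [0.6113, 0.1676, 0.0991]
orientation: [-0.0, 0.221, 0.975, -0.0]
wrist_force: [-0.6, 0.3, 0.3]
finger_gap: 0.0002
grip_force: 0.0
```

Emit:
jog_arm(gripper=[0,0,0,0,0,0,0,0], offset=[[0,0,-0.15],[0,0,-0.3],[0,0,-0.38],[0,0,-0.43],[0,0,-0.48],[0,0,-0.53],[0,0,-0.55],[0,0,-0.55]], twist=[0,0,0,0,0,0,0,0])

```text
clock: 23.75
tcp_pos: [0.6116, 0.1675, 0.0946]
orientation: [0.0, 0.222, 0.975, 0.0]
wrist_force: [-1.4, -1.0, 5.5]
finger_gap: 0.0004
grip_force: 2.9
```

Emit:
jog_arm(gripper=[0,0,0,0,0,0,0,0], offset=[[0,0,-0.04],[0,0,-0.08],[0,0,-0.12],[0,0,-0.16],[0,0,-0.16],[0,0,-0.16],[0,0,-0.16],[0,0,-0.16]], twist=[0,0,0,0,0,0,0,0])

```text
clock: 24.75
tcp_pos: [0.6117, 0.1676, 0.0941]
orientation: [0.001, 0.222, 0.975, 0.0]
wrist_force: [-4.0, -0.4, 10.8]
finger_gap: 0.0
grip_force: 5.7
```

Emit:
jog_arm(gripper=[0,0,0,0,0,0,0,0], offset=[[-0.03,0.01,-0.03],[-0.06,0.03,-0.06],[-0.1,0.05,-0.09],[-0.1,0.05,-0.11],[-0.1,0.05,-0.11],[-0.1,0.05,-0.11],[-0.1,0.05,-0.11],[-0.1,0.05,-0.11]], twist=[0,0,0,0,0,0,0,0])

```text
clock: 25.75
tcp_pos: [0.6117, 0.1677, 0.0938]
orientation: [0.002, 0.222, 0.975, 0.0]
wrist_force: [-4.2, -2.3, 14.4]
finger_gap: -0.0002
grip_force: 7.0
```

Emit:
jog_arm(gripper=[0,0,0,0,0,0,0,0], offset=[[-0.1,0.05,-0.02],[-0.25,0.12,-0.04],[-0.4,0.19,-0.04],[-0.55,0.26,-0.04],[-0.7,0.33,-0.04],[-0.85,0.4,-0.04],[-1.0,0.47,-0.04],[-1.0,0.47,-0.04]], twist=[0,0,0,0,0,0,0,0])

```text
clock: 26.75
tcp_pos: [0.6051, 0.1709, 0.0942]
orientation: [0.005, 0.222, 0.975, -0.0]
wrist_force: [4.1, -6.1, 10.6]
finger_gap: -0.0001
grip_force: 5.7
```

```bash
python3 lid.py lid5.png | tail -2
```

```text
far edge ~ 0.213
tcp local 0.0774 0.0048 [ 4.1 -7.4 10.6]
```

Emit:
jog_arm(gripper=[0,0,0,0,0,0,0,0], offset=[[0,0,-0.04],[0,0,-0.08],[0,0,-0.11],[-0.2,0.09,-0.12],[-0.5,0.23,-0.12],[-0.9,0.42,-0.12],[-1.3,0.61,-0.12],[-1.5,0.7,-0.12]], twist=[0,0,0,0,0,0,0,0])

```text
clock: 27.8
tcp_pos: [0.5908, 0.1777, 0.0939]
orientation: [0.006, 0.223, 0.975, -0.0]
wrist_force: [4.8, -7.3, 16.0]
finger_gap: 0.0
grip_force: 7.7
```

Emit:
jog_arm(gripper=[0,0,0,0,0,0,0,0], offset=[[-0.4,0.19,0],[-0.9,0.42,0],[-1.4,0.66,0],[-1.9,0.89,0],[-2.4,1.13,0],[-2.8,1.31,0],[-3.0,1.4,0],[-3.0,1.4,0]], twist=[0,0,0,0,0,0,0,0])

```text
clock: 28.8
tcp_pos: [0.5607, 0.1921, 0.094]
orientation: [0.006, 0.222, 0.975, 0.0]
wrist_force: [3.3, -7.5, 17.8]
finger_gap: -0.0001
grip_force: 8.6
```

```bash
python3 lid.py lid6.png | tail -2
```

```text
far edge ~ 0.163
tcp local 0.0283 0.0051 [ 3.6 -7.4 17.2]
```

Emit:
jog_arm(gripper=[0,0,0,0,0,0,0,0], offset=[[-0.4,0.19,0.02],[-1.0,0.47,0.03],[-1.6,0.75,0.04],[-2.2,1.03,0.04],[-2.8,1.31,0.05],[-3.2,1.5,0.05],[-3.5,1.64,0.05],[-3.5,1.64,0.05]], twist=[0,0,0,0,0,0,0,0])

```text
clock: 29.85
tcp_pos: [0.5254, 0.209, 0.094]
orientation: [0.006, 0.222, 0.975, 0.0]
wrist_force: [3.2, -6.4, 15.7]
finger_gap: -0.0004
grip_force: 8.1
```

```bash
python3 lid.py lid7.png | tail -2
```

```text
far edge ~ 0.123
tcp local -0.0109 0.0053 [ 3.6 -6.5 17.5]
```

Emit:
jog_arm(gripper=[0,0,0,0,0,0,0,0], offset=[[-0.3,0.14,0.02],[-0.7,0.33,0.02],[-1.1,0.52,0.03],[-1.5,0.7,0.03],[-1.8,0.84,0.03],[-2.0,0.94,0.03],[-2.1,0.98,0.03],[-2.1,0.98,0.03]], twist=[0,0,0,0,0,0,0,0])

```text
clock: 30.9
tcp_pos: [0.5046, 0.2189, 0.094]
orientation: [0.006, 0.222, 0.975, 0.0]
wrist_force: [3.6, -6.4, 14.2]
finger_gap: -0.0002
grip_force: 7.4
```

```bash
python3 lid.py lid8.png | tail -2
```

```text
far edge ~ 0.101
tcp local -0.034 0.0055 [ 4.6 -5.9 15.2]
```

Emit:
jog_arm(gripper=[0,0,0,0,0,0,0,0], offset=[[-0.08,0.04,0],[-0.16,0.07,0],[-0.24,0.11,0],[-0.32,0.15,0],[-0.4,0.19,0],[-0.45,0.21,0],[-0.45,0.21,0],[-0.45,0.21,0]], twist=[0,0,0,0,0,0,0,0])

```text
clock: 31.95
tcp_pos: [0.5004, 0.2209, 0.094]
orientation: [0.006, 0.222, 0.975, 0.0]
wrist_force: [4.5, -7.1, 14.8]
finger_gap: -0.0003
grip_force: 7.1
```

```bash
python3 lid.py lid9.png | tail -2
```

```text
far edge ~ 0.094
tcp local -0.0386 0.0055 [ 5.  -6.6 15. ]
```

Emit:
jog_arm(gripper=[0,0,0,0,0,0,0,0], offset=[[-0.04,0.02,0],[-0.08,0.04,0],[-0.12,0.06,0],[-0.16,0.07,0],[-0.2,0.09,0],[-0.25,0.12,0],[-0.25,0.12,0],[-0.25,0.12,0]], twist=[0,0,0,0,0,0,0,0])

```text
clock: 33.0
tcp_pos: [0.4988, 0.2223, 0.0941]
orientation: [0.007, 0.222, 0.975, 0.001]
wrist_force: [7.6, -6.3, 13.1]
finger_gap: -0.0003
grip_force: 6.3
```

Emit:
jog_arm(gripper=[0,0,0,0,0,0,0,0], offset=[[-0.03,0.01,-0.01],[-0.06,0.03,-0.02],[-0.09,0.04,-0.02],[-0.1,0.05,-0.02],[-0.1,0.05,-0.02],[-0.1,0.05,-0.02],[-0.1,0.05,-0.02],[-0.1,0.05,-0.02]], twist=[0,0,0,0,0,0,0,0])

```text
clock: 34.0
tcp_pos: [0.4982, 0.2228, 0.094]
orientation: [0.007, 0.223, 0.975, 0.001]
wrist_force: [7.3, -5.8, 13.0]
finger_gap: -0.0002
grip_force: 6.4
```

Emit:
jog_arm(gripper=[0,0,0,0,0,0,0,0], offset=[[0.1,-0.05,0.2],[0.1,-0.05,1],[0.1,-0.05,4],[0.1,-0.05,8],[0,4,12],[-2,9,14],[-6,13,14],[-10,16,14]], twist=[0,0,0,0,0,0,0,0])

```text
clock: 35.0
tcp_pos: [0.3897, 0.385, 0.2298]
orientation: [-0.0, 0.221, 0.975, -0.0]
wrist_force: [1.2, -0.1, 0.1]
finger_gap: -0.0001
grip_force: 0.0
```

```bash
python3 lid.py lid10.png; python3 - <<'E'
from h import *
a=cv2.imread("pics/lid10.png")[185:285,240:350];b=cv2.imread("pics/side1.png")[185:285,240:350]
cv2.imwrite("pics/end.png",np.hstack([cv2.resize(i,None,fx=3.6,fy=3.6,interpolation=cv2.INTER_CUBIC) for i in (b,a)]))
E
```

```text
(np.float64(-0.1), np.int64(70)) (np.float64(-0.09), np.int64(36)) (np.float64(-0.08), np.int64(55)) (np.float64(-0.07), np.int64(45)) (np.float64(-0.06), np.int64(58)) (np.float64(-0.05), np.int64(92)) (np.float64(-0.04), np.int64(103)) (np.float64(-0.03), np.int64(82)) (np.float64(-0.02), np.int64(101)) (np.float64(-0.01), np.int64(82)) (np.float64(-0.0), np.int64(95)) (np.float64(0.01), np.int64(85)) (np.float64(0.02), np.int64(89)) (np.float64(0.03), np.int64(87)) (np.float64(0.04), np.int64(94)) (np.float64(0.05), np.int64(91)) (np.float64(0.06), np.int64(80)) (np.float64(0.07), np.int64(84)) (np.float64(0.08), np.int64(88)) (np.float64(0.09), np.int64(44)) (np.float64(0.1), np.int64(0)) (np.float64(0.11), np.int64(0)) (np.float64(0.12), np.int64(0)) (np.float64(0.13), np.int64(0)) (np.float64(0.14), np.int64(0)) (np.float64(0.15), np.int64(0)) (np.float64(0.16), np.int64(0)) (np.float64(0.17), np.int64(0)) (np.float64(0.18), np.int64(0)) (np.float64(0.19), np.int64(0)) (np.float64(0.2), np.int64(0)) (np.float64(0.21), np.int64(0)) (np.float64(0.22), np.int64(0)) (np.float64(0.23), np.int64(0))
far edge ~ 0.095
tcp local -0.2143 0.1067 [-3.8 -0.  -0.5]
```

View pics/end.png

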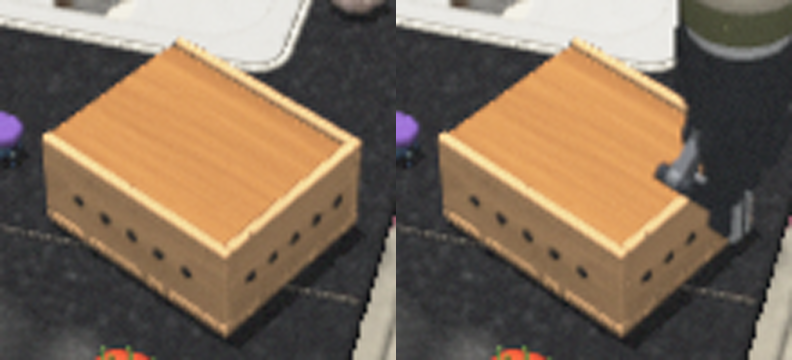

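```bash
python3 - <<'E'
from h import *
c=cam("side");a=c["image"].astype(int);b=np.load("side1.npz")["im"].astype(int)
d=abs(a-b).sum(2)[185:260,240:315];print("diff mean left/far part",d[:, :50].mean().round(2),"max",d[:,:50].max())
import numpy as np
g=lambda i:cv2.cvtColor(i.astype(np.uint8),cv2.COLOR_RGB2GRAY).astype(np.float32)[190:235,245:300]
print(cv2.phaseCorrelate(g(b),g(a)))
for n,k in dict(l3="pics/lid9.png").items():
    i=cv2.imread(k)[...,::-1]; print(k,abs(i.astype(int)-b).sum(2)[185:260,240:290].mean())
s=env.get_state();print(s["clock"],s["qvel"].round(3),s["wrist_force"].round(1))
E
```

```text
diff mean left/far part 7.88 max 168
((-0.10140042300973562, 0.7634166998387002), 0.9911914207317211)
pics/lid9.png 22.2776
35.1 [-0.064  0.012  0.018 -0.02  -0.04  -0.05 ] [-0.5  0.2 -0.6]
```

```bash
python3 - <<'E'
from h import *
ks=["pics/side1.png","pics/lid8.png","pics/lid9.png","pics/lid10.png"]
A=np.array([252,222.]);B=np.array([289.5,196.]);t=(B-A)/np.linalg.norm(B-A);n=np.array([t[1],-t[0]])  # pointing up-left
u=np.arange(-12,12,.25);w=np.linspace(6,38,60)
for k in ks:
    i=cv2.imread(k).astype(np.float32)[...,2]
    X=A[0]+t[0]*w[:,None]+n[0]*u;Y=A[1]+t[1]*w[:,None]+n[1]*u
    p=cv2.remap(i,X.astype(np.float32),Y.astype(np.float32),cv2.INTER_LINEAR).mean(0)
    g=-np.gradient(p);g[g<0]=0;j=g.argmax();s=slice(max(j-8,0),j+9)
    print(k,"edge px",(g[s]*u[s]).sum()/g[s].sum(), "peak",u[j])
i=[cv2.imread(k).astype(np.float32).mean(2) for k in ks]
for r in [(slice(205,240),slice(262,310)),(slice(235,275),slice(250,305)),(slice(180,290),slice(200,250))]: print([tuple(np.round(cv2.phaseCorrelate(i[0][r].copy(),q[r].copy())[0],2)) for q in i[1:]])
E
```

```text
pics/side1.png edge px 0.12037500560110918 peak 0.25
pics/lid8.png edge px 0.7970224142736302 peak 1.0
pics/lid9.png edge px -0.4378117355236896 peak -0.25
pics/lid10.png edge px -0.30477126573720137 peak -0.25
[(np.float64(-0.79), np.float64(-0.39)), (np.float64(-0.33), np.float64(0.58)), (np.float64(0.07), np.float64(0.28))]
[(np.float64(0.13), np.float64(0.05)), (np.float64(0.06), np.float64(-0.01)), (np.float64(0.0), np.float64(0.03))]
[(np.float64(-0.02), np.float64(-0.06)), (np.float64(-0.03), np.float64(-0.03)), (np.float64(-0.02), np.float64(-0.03))]
```

```bash
python3 -c "
from h import *
print(env.hand_in())"
```

```text
the job is handed in; nothing more can be done
None
```

The garlic bulb is standing in the keeper box and the lid is shut: it reached its stop, and its edge is back where it started to within about 1 mm. I handed the job in at about 35 s with the arm clear of everything; the hand-in gave no verdict.

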